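# Lock the carrying handle onto the green-lidded food box

## Task

Take the green twist-lock handle out of its wooden parking block and fit it to the food box with the green lid: pass its T-shaped foot down through the slot in the lid, then give it a quarter turn (either way) so that the foot is locked crosswise under the lid. Leave the handle standing upright with its round flange resting on the lid, and let go.

Things in the scene. Friction and masses are not known exactly. Their poses are not given: they have to be found in the camera images.
- handle_grip (a point): Sizes in mm. Centre of the loose handle's green paddle, 56 long (x) x 18 thick (y) x 56 high (z up); about 120 g. Below: white round flange, diameter 64, 8 thick, underside 36 below this point; steel stem, diameter 12; steel cross bar (T-foot) parallel to the paddle, 64 (x) x 14 (y) x 8 high, its top 56 and underside 64 below this point. Starts upright in the block. Grasp across y.
- park_block_top (a point): Sizes in mm. Centre of the top face of the fixed wooden parking block, 104 (x) x 70 (y) x 80 high, z up. The handle's flange rests on it and the foot hangs in a pocket 82 (x) x 30 (y), 45 deep, so the handle lifts straight out after a rise of 28.
- green_box_slot (a point): Sizes in mm. Centre of the slot at the lid's upper face, of the fixed hollow white box with green lid, 120 (x) x 117 (y) x 80 high, z up. The slot is 88 long (x), 34 wide (y), right through the 6 thick lid; below it at least 60 is free. The foot can turn under the lid while the flange is 0 to 14 above the lid. Fitted, handle_grip is 36 above this point, paddle across the slot.
- blue_box_slot (a point): The same point of the other fixed box, equal but for its blue lid; not to be used. The two boxes and the parking block stand side by side in any order, turned a little.
There are look-alikes about, which are no part of the job. Leave any pink or red look-alike of the part that bears handle_grip alone.

How it is judged:
On the way:
1. the T-foot has passed through the slot of the green lid, lying along it (horizontal distance between handle_grip and green_box_slot below 0.03 m and z of handle_grip in the frame of green_box_slot below 0.05 m and angle between the x axis of handle_grip and the x axis of green_box_slot, either way round below 0.6 rad), for 0.05 s.
At the end, for the whole second after the job is handed in: The handle stands in the green lid's slot, within 30 mm of the slot's centre, its flange down on the lid (grip centre 28 to 43 mm above the lid), upright within 10 degrees, and turned at least 60 degrees away from the slot's direction, so that the foot is locked under the lid; released (horizontal distance between handle_grip and green_box_slot below 0.03 m and z of handle_grip in the frame of green_box_slot between 0.028 and 0.043 m and angle between handle_grip's own z axis and vertical below 0.17 rad and angle between the x axis of handle_grip and the x axis of green_box_slot, either way round above 1.05 rad); the robot touches nothing.
It also fails if it takes over 46 s, if anything falls off the work surface, if the arm or the gripper's body presses on something with over 40 N, if the wrist force passes 120 N, or if a joint passes its speed limit or range.

## Robot

A 7-joint arm with a two-finger parallel gripper is mounted at the origin on a cart in front of the work surface, level with it; the furniture and walls round the work are solid. World frame = base frame: x ahead of the robot, y to its left, z up, the work surface at z = 0. Lengths are in m, angles in rad, forces in N, time in s.
With the tool pointing down it reaches from about 0.4 to 0.85 m from the base axis. Payload 10.4 kg.
Tool frame: the origin (TCP) lies midway between the tips of the shut fingers; the grasp point (between the pads) lies 19 mm behind it; x points along the fingers, y is the direction in which the jaws open and shut, and the axes are right-handed (so a half turn about x gives the same grasp; the last joint's range is limited). The gripper opens to 87 mm and grips with 3 to 60 N. Pads are 19 mm wide; open, the fingers measure 117 mm over their backs; the gripper's body (75 mm by 190 mm) begins 51 mm behind the grasp point.
Start: joints at [-1.295, 0.332, -0.065, 1.46, 0.022, 1.35, -0.088], TCP at [0.184, 0.597, 0.223] pointing down, gripper open.
Joint ranges: [-2.6, 2.6], [-0.5, 2.12], [-1.47, 1.34], [0.16, 2.42], [-1.27, 4.41], [0.06, 2.06], [-2.6, 2.6]. Speed limits (rad/s): [2.22, 2.22, 2.79, 2.79, 3.14, 3.14, 3.14].

## Interface

Orientations are given as a unit quaternion [x, y, z, w].
In Python, from bench import * gives the robot as it stands.
- The arm moves only by the shell command python3 -m inch 'ROWS' [FORCE]. ROWS is JSON, a list that holds one entry, the list of rows, each a list of 7 numbers: the shift along the world's x, y, z each as a share of 120 mm, from -1 to 1, then the turn, a rotation vector about the world's x, y, z each as a share of 2 pi rad, from -1 to 1, then the closure, from 0 (fully open) to 1 (shut). A call has 1 to 10 rows; each row is the pose to reach, as a shift and turn from the pose commanded when the call began, turning the shorter way round; what a row does not reach only later rows make up. A row lasts 1/10 s, in which the tool goes at most 50 mm and 8.59 degrees, less where a joint would pass 70% of its speed; a pose out of reach is approached as far as the arm can. A call with a number of a shift or a turn outside -1 to 1 is refused whole. A call with a gripper value outside its range is refused whole. The fingers move at their own pace and stop on an object; FORCE is the grip in N (left out, the last holds). Time passes only in rows, so rows that repeat a pose let the fingers close. It gives the time, the measured TCP pose, the force and the opening at its end, in the units of the state.
- read_state(): the state, without advancing time (a new reading comes with each control period).
- camera(name): name is "scene" or "top"; returns the picture (420x560x3 uint8, red, green, blue); there is no depth.
- get_calibration(name): a dict with "fx", "fy", "cx", "cy" (pixels), "k1" (the pictures are not rectified: a ray, as slopes to the right and down, at radius r is drawn at 1 + k1 r^2 times it, then the intrinsics apply), "xyz" and "attitude" of the camera in the world. Camera axes: x right, y up, looking along -z (the intrinsics and any distortion apply to the point x, -y, -z); pixel columns grow to the right and rows downward; lengths in m; the calibration is good to about 2 mm. A picture is of the moment at which its call begins. get_calibration takes no time and is no camera call.
- close_job(): hands the job in, once; it reports no verdict.
The state is a dict: "time": time; "joint_positions": joint angles; "joint_vel": joint speeds; "joint_torque": joint torques, N m; "ee_pos": TCP position; "eef_rot": TCP orientation; "ft_force": force on the tool from outside, world axes, zero at the start; "torque": the same for the moment, N m; "width": finger opening in m.
Only numpy, scipy, OpenCV 4.12 (cv2) and the standard library are available. Lean on these libraries where they do the work, as an engineer would, in place of code of your own. Each camera call takes 0.05 s, during which the arm holds its last target.

## Working session

There is one attempt and no reset: what is moved stays moved. The work goes in short steps, Python scripts to look and compute and a shell command to move; the robot and the scene stay as the last step left them, time stands still between calls to the robot, and variables do not carry over. Pictures are saved under pics/ and viewed, and the job is handed in when it is done.

```bash
mkdir -p pics; ls
python3 - <<'E'
from bench import *
import cv2
for n in("scene","top"):
    im=camera(n); cv2.imwrite(f"pics/{n}0.png",im[:,:,::-1]); print(n,get_calibration(n))
print(read_state())
E
```

```text
pics
scene {'fx': 415.73274752946446, 'fy': 415.73274752946446, 'cx': 287.6417381810664, 'cy': 206.2159695777586, 'k1': -0.03558801184255215, 'xyz': array([0.29719033, 0.77610899, 0.88284741]), 'attitude': array([-0.07029905,  0.34234125,  0.91941712, -0.18036818])}
top {'fx': 451.7497309588551, 'fy': 451.7497309588551, 'cx': 277.99847088833786, 'cy': 208.24193298351486, 'k1': 0.023845156364618387, 'xyz': array([0.34975249, 0.18485372, 1.1432388 ]), 'attitude': array([ 0.06670597, -0.07078852, -0.69578568,  0.71163305])}
{'time': 0.1, 'joint_positions': array([-1.29459892,  0.33281773, -0.06473284,  1.46087717,  0.02159937,
        1.34989466, -0.08850859]), 'joint_vel': array([-1.37309202e-03, -8.87992106e-04, -1.39334267e-04, -2.56266058e-03,
        8.45088822e-05, -1.22574879e-03,  2.85152516e-04]), 'joint_torque': array([ 1.07727756e-03, -6.24548793e+01,  2.43297539e-02, -3.90713525e+01,
       -6.13326835e-02,  3.66419891e-02,  9.85507450e-05]), 'ee_pos': array([0.18386196, 0.59697158, 0.22181845]), 'eef_rot': array([ 0.10477643,  0.69928389, -0.10569078,  0.69918052]), 'ft_force': array([ 0.3194162 ,  0.58102655, -0.58371969]), 'torque': array([ 0.03919931, -0.01895615,  0.00721872]), 'width': 0.08710677194164276}
```

View pics/scene0.png

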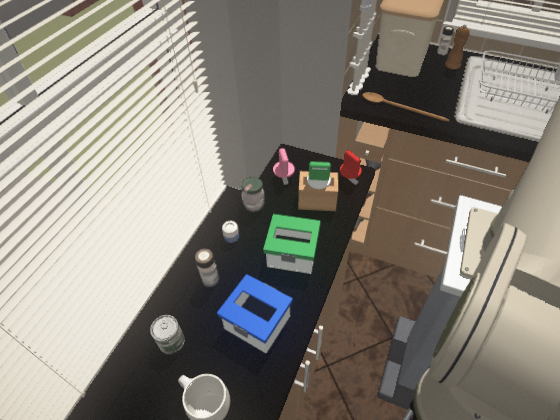

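View pics/top0.png

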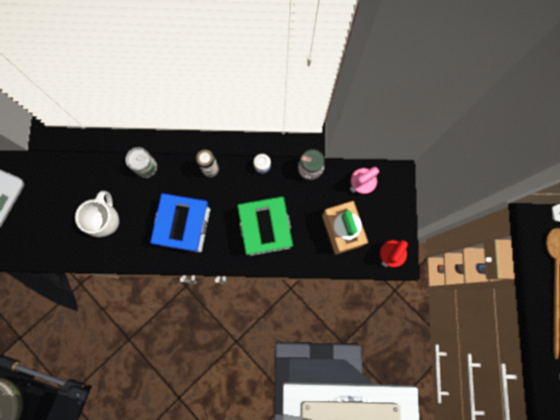

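The scene view shows the green handle at about (319,172) in the wooden block (318,190), the green-lid box at (292,240), the blue-lid box at (255,308), and pink (284,165) and red (350,165) look-alikes. In the top view the handle is at (350,223), the green slot at (265,226) and the blue slot at (181,222); pink is at (365,180) and red at (393,253).

```bash
cat > h.py <<'E'
import numpy as np, cv2
from scipy.spatial.transform import Rotation as R
from bench import *
def proj(n,P):
    c=get_calibration(n);p=(np.atleast_2d(P)-c['xyz'])@R.from_quat(c['attitude']).as_matrix()
    s=np.c_[p[:,0],-p[:,1]]/(-p[:,2:3]); s=s*(1+c['k1']*(s**2).sum(1,keepdims=True))
    return s*[c['fx'],c['fy']]+[c['cx'],c['cy']]
def ray(n,uv):
    c=get_calibration(n);d=(np.atleast_2d(uv).astype(float)-[c['cx'],c['cy']])/[c['fx'],c['fy']]
    s=d.copy()
    for _ in range(20): s=d/(1+c['k1']*(s**2).sum(1,keepdims=True))
    v=np.c_[s[:,0],-s[:,1],-np.ones(len(s))]@R.from_quat(c['attitude']).as_matrix().T
    return c['xyz'],v
def plane(n,uv,z):
    o,v=ray(n,uv); return o+v*((z-o[2])/v[:,2:3])
def tri(a,b):
    o1,v1=ray('scene',a);o2,v2=ray('top',b);out=[]
    for p,q in zip(v1,v2):
        t=np.linalg.lstsq(np.c_[p,-q],o2-o1,rcond=None)[0]
        out.append(np.r_[(o1+p*t[0]+o2+q*t[1])/2,np.linalg.norm(o1+p*t[0]-o2-q*t[1])])
    return np.array(out)
E
python3 - <<'E'
from h import *
print(proj('scene',[[.184,.597,.223],[0,0,0]]),proj('top',[[.184,.597,.223],[0,0,0]]))
for n,b,s in(('scene',(230,130,400,290),4),('top',(230,150,430,280),4)):
    im=cv2.imread(f'pics/{n}0.png')[b[1]:b[3],b[0]:b[2]]
    cv2.imwrite(f'pics/{n}0c.png',cv2.resize(im,None,fx=s,fy=s,interpolation=cv2.INTER_CUBIC)); print(im.shape)
for n in('scene','top'):
    hsv=cv2.cvtColor(cv2.imread(f'pics/{n}0.png'),cv2.COLOR_BGR2HSV)
    m=cv2.inRange(hsv,(50,120,50),(80,255,255))
    k,l,st,c=cv2.connectedComponentsWithStats(m)
    for i in range(1,k):
        if st[i,4]>80: print(n,st[i],c[i])
E
```

```text
[[412.59360875 445.96299203]
 [510.41507125 252.22855152]] [[ 56.20409385 381.91502109]
 [350.56827598 453.581289  ]]
(160, 170, 3)
(130, 200, 3)
scene [309 161  21   6  94] [319.10638298 163.88297872]
scene [ 263  214   57   46 1563] [292.12859885 236.296865  ]
top [ 237  196   57   59 2070] [264.48067633 224.70096618]
top [343 211  14  24 187] [349.20855615 222.32085561]
```

View pics/scene0c.png

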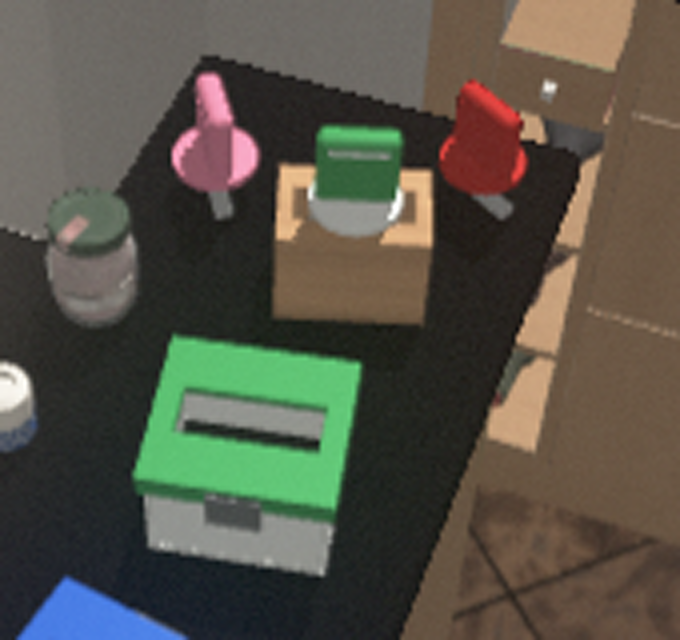

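View pics/top0c.png

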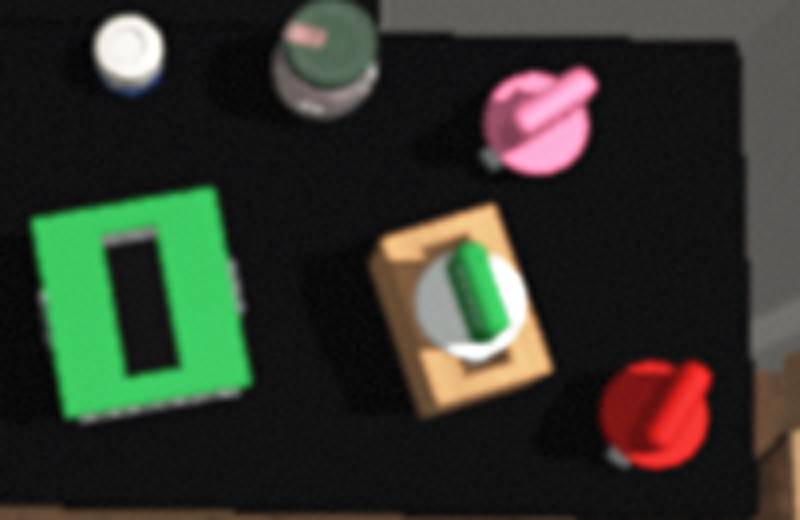

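The crops confirm the choice. The green paddle stands on a white flange in the wooden block, top crop (478,290). The pink one (540,115) and red one (655,410) lie loose on the counter, so I rule them out. The target box is the green-lid one, with its slot at crop (142,300).

Run:
```python
from h import *
np.set_printoptions(precision=4,suppress=True)
def sub(n,b,f,area):
    im=cv2.imread(f'pics/{n}0.png'); hsv=cv2.cvtColor(im,cv2.COLOR_BGR2HSV)
    return im,hsv
def quad(m,eps=.04):
    cs,h=cv2.findContours(m,cv2.RETR_CCOMP,cv2.CHAIN_APPROX_NONE); return cs,h
def fit4(c):
    c=cv2.convexHull(c)
    for e in np.arange(.01,.2,.005):
        a=cv2.approxPolyDP(c,e*cv2.arcLength(c,True),True)[:,0]
        if len(a)<=4: return a/8.
S=8
for n in('scene','top'):
    im=cv2.imread(f'pics/{n}0.png'); im=cv2.resize(im,None,fx=S,fy=S,interpolation=cv2.INTER_CUBIC)
    hsv=cv2.cvtColor(im,cv2.COLOR_BGR2HSV)
    lo=(50,120,130) if n=='scene' else (50,120,50)
    m=cv2.inRange(hsv,lo,(80,255,255)); cs,h=quad(m)
    for i,c in enumerate(cs):
        if cv2.contourArea(c)>60*64:
            q=fit4(c)+.5/S-.5
            print(n,'hole' if h[0][i][3]>=0 else 'outer',cv2.contourArea(c)/64,q.tolist())
            print(plane(n,q,.08)[:,:2].tolist())
    m=cv2.inRange(hsv,(8,70,120),(22,200,255)); cs,h=quad(m)
    for i,c in enumerate(cs):
        if cv2.contourArea(c)>200*64 and h[0][i][3]<0:
            q=fit4(c)
            if q[:,1].max()<260 and q[:,0].max()<400: print(n,'wood',cv2.contourArea(c)/64,q.tolist(),plane(n,q,.08)[:,:2].tolist())
```

```text
scene outer 1827.0 [[273.1875, 213.5625], [319.3125, 220.3125], [313.1875, 256.9375], [263.1875, 248.8125]]
[[0.5901537411176334, 0.17057856205136857], [0.4752780702926769, 0.1476182448134643], [0.4520577546300698, 0.2556418372444007], [0.5686780406675642, 0.2783187104864833]]
scene hole 421.6015625 [[275.1875, 227.4375], [310.8125, 231.5625], [308.9375, 242.5625], [273.1875, 238.1875]]
[[0.5678690558563217, 0.20931342738445313], [0.48267963631762867, 0.18848019521284853], [0.4754342777326144, 0.22098771646589632], [0.5593184326853836, 0.24108683741211245]]
scene outer 76.453125 [[309.1875, 163.5625], [310.9375, 161.3125], [326.8125, 161.9375], [329.6875, 165.0625]]
[[0.5698212714031553, -0.034838876649146644], [0.5684569651307666, -0.045335409398100324], [0.5261401629261756, -0.05967195327753272], [0.5145863161376132, -0.05060091513661369]]
scene wood 459.734375 [[374.375, 193.375], [364.0, 243.0], [352.125, 240.0], [366.375, 198.75]] [[0.3715573996862682, 0.0075735046908947945], [0.3538272016172574, 0.1731588743023823], [0.38249921143254884, 0.17524908196433153], [0.386032291812936
[... 717 characters left out ...]
, 0.16882477302250307], [0.46968977268621764, 0.14405858303295696], [0.4466031236350768, 0.2538680914212281], [0.5674689364120656, 0.2797797840116084]]
top hole 423.875 [[267.4375, 205.9375], [273.4375, 240.0625], [262.3125, 242.6875], [254.6875, 209.3125]]
[[0.5645875871701824, 0.20646070882289957], [0.4825812500897749, 0.19010692973619903], [0.47575490498196116, 0.21623261683428166], [0.5556238265306639, 0.2367877872463091]]
top wood 684.8046875 [[353.0, 201.0], [368.0, 242.0], [339.625, 252.125], [325.125, 210.75]] [[0.5815220974296108, 0.0007960618997193969], [0.4831326911038777, -0.03362020885369915], [0.4576173615676242, 0.033607606707390075], [0.5560460432237462, 0.06788343418634377]]
```

Run:
```python
from h import *
np.set_printoptions(precision=4,suppress=True)
a=[[273.2,213.6],[319.3,220.3],[263.2,247]]; b=[[283.3,196.06],[292.8,245.9],[236.9,204.06]]
print('lid',tri(a,b))
print('slot',tri([[275.2,227.4],[310.8,231.6],[308.9,242.6],[273.2,238.2]],[[267.4,205.9],[273.4,240.1],[262.3,242.7],[254.7,209.3]]))
o=lambda x,y:(np.array([x,y])+.5)/4-.5
sc=[o(280,165)+[230,130],o(432,170)+[230,130],o(432,243)+[230,130],o(275,240)+[230,130]]
tp=[[353,201],[368,242],[339.6,252.1],[325.1,210.8]]
print('block',tri(sc,tp))
# paddle: top-edge ends; flange centre
print('paddle top plane .144', plane('top',[[346.2,210.6],[352.2,210.9],[357,232],[350.5,235]],.144))
for n,b in(('scene',(300,150,340,195)),('top',(325,200,372,258))):
    im=cv2.imread(f'pics/{n}0.png')[b[1]:b[3],b[0]:b[2]]
    im=cv2.resize(im,None,fx=14 if n=='scene' else 10,fy=14 if n=='scene' else 10,interpolation=cv2.INTER_CUBIC); cv2.imwrite(f'pics/h_{n}.png',im)
    print(im.shape)
```

```text
lid [[0.5906 0.1689 0.0776 0.0006]
 [0.4732 0.1444 0.0761 0.006 ]
 [0.5666 0.2793 0.0892 0.0021]]
slot [[0.5671 0.2069 0.0769 0.0036]
 [0.4822 0.1902 0.0822 0.0001]
 [0.4767 0.2165 0.0733 0.0004]
 [0.5588 0.2374 0.0746 0.0043]]
block [[ 0.5833  0.0006  0.078   0.0028]
 [ 0.4846 -0.0338  0.0783  0.0024]
 [ 0.4608  0.0342  0.081   0.0066]
 [ 0.5591  0.0682  0.0781  0.0057]]
paddle top plane .144 [[0.5451 0.0274 0.144 ]
 [0.5447 0.0139 0.144 ]
 [0.497  0.0037 0.144 ]
 [0.4899 0.0183 0.144 ]]
(630, 560, 3)
(580, 470, 3)
```

View pics/h_scene.png

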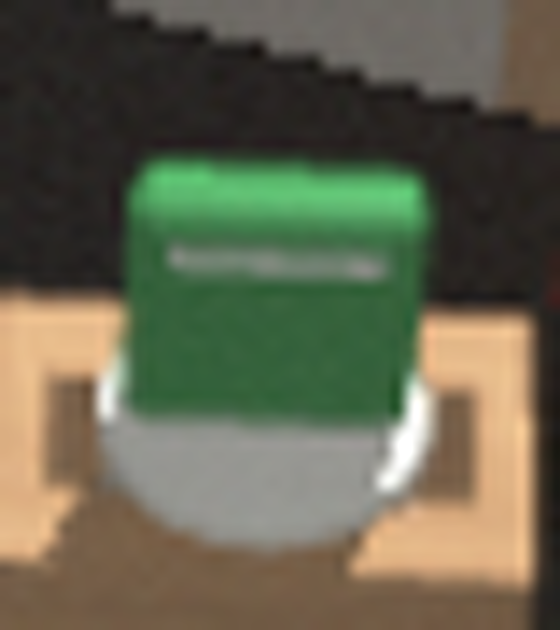

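View pics/h_top.png

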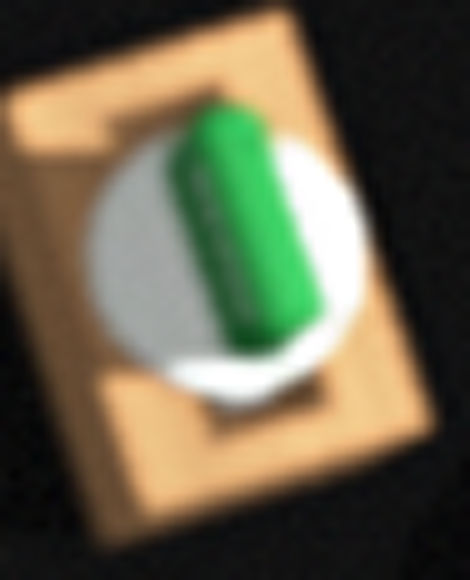

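Enlarged views: the paddle's bright top strip is centred at crop (267,215) in top and (280,190) in scene. The flange circle is centred near (228,262) in top, and the handle is upright.

Run:
```python
from h import *
np.set_printoptions(precision=4,suppress=True)
f=lambda x,y,s,b:(np.array([x,y])+.5)/s-.5+b
print('flange',plane('top',f(228,260,10,[325,200]),.088))
print('flange scene L/R', plane('scene',[f(267,400,14,[300,150])],.088))
T=f(267,215,10,[325,200]);S=f(280,185,14,[300,150])
print('padtop',tri([S],[T]),plane('top',[T],.144),plane('scene',[S],.144))
e=plane('top',[f(243,112,10,[325,200]),f(292,320,10,[325,200])],.144);d=e[0]-e[1];print(d,np.degrees(np.arctan2(d[1],d[0])))
e=plane('scene',[f(150,170,14,[300,150]),f(415,178,14,[300,150])],.144);d=e[0]-e[1];print(d,np.degrees(np.arctan2(d[1],d[0])))
s=read_state();M=R.from_quat(s['eef_rot']).as_matrix();print(M, s['time'])
```

```text
flange [[0.5201 0.0162 0.088 ]]
flange scene L/R [[0.5239 0.017  0.088 ]]
padtop [[0.523  0.0164 0.1435 0.0029]] [[0.5215 0.0163 0.144 ]] [[0.5243 0.0169 0.144 ]]
[ 0.0471  0.0105 -0.    ] 12.605010995123111
[ 0.0462  0.0163 -0.    ] 19.488864119496743
[[-0.0003  0.2943  0.9557]
 [-0.0013  0.9557 -0.2943]
 [-1.     -0.0013  0.    ]] 0.1
```

```bash
python3 -m inch '[[[0.15,-0.2,0,0,0,0.005,0],[0.3,-0.4,0,0,0,0.01,0],[0.45,-0.6,0,0,0,0.015,0],[0.6,-0.8,0,0,0,0.02,0],[0.75,-1,0,0,0,0.025,0]]]' 20
python3 -m inch '[[[0.15,-0.2,0,0,0,0.005,0],[0.3,-0.4,0,0,0,0.01,0],[0.45,-0.6,0,0,0,0.015,0],[0.6,-0.8,0,0,0,0.02,0],[0.75,-1,0,0,0,0.025,0]]]'
```

```text
time: 0.6
ee_pos: [0.2745, 0.4761, 0.2222]
eef_rot: [0.049, 0.705, -0.05, 0.705]
ft_force: [-0.0, -0.3, 0.0]
width: 0.0872
time: 1.1
ee_pos: [0.3644, 0.3561, 0.2223]
eef_rot: [-0.006, 0.707, 0.006, 0.707]
ft_force: [0.5, 1.2, -0.8]
width: 0.0866
```

```bash
python3 -m inch '[[[0.09,-0.2,0,0,0,0.005,0],[0.18,-0.4,0,0,0,0.01,0],[0.27,-0.6,0,0,0,0.015,0],[0.36,-0.8,0,0,0,0.02,0],[0.45,-1,0,0,0,0.025,0]]]'
python3 -m inch '[[[0.09,-0.2,0,0,0,0.005,0],[0.18,-0.4,0,0,0,0.01,0],[0.27,-0.6,0,0,0,0.015,0],[0.36,-0.8,0,0,0,0.02,0],[0.45,-1,0,0,0,0.022,0]]]'
python3 -m inch '[[[0.1,-0.2,0,0,0,0,0],[0.2,-0.4,0,0,0,0,0],[0.3,-0.6,0,0,0,0,0],[0.41,-0.83,0,0,0,0,0],[0.41,-0.83,0,0,0,0,0],[0.41,-0.83,0,0,0,0,0],[0.41,-0.83,0,0,0,0,0]]]'
```

```text
time: 1.6
ee_pos: [0.4181, 0.2362, 0.2223]
eef_rot: [-0.061, 0.705, 0.061, 0.704]
ft_force: [0.0, -0.3, 0.2]
width: 0.0868
time: 2.1
ee_pos: [0.4721, 0.1162, 0.2224]
eef_rot: [-0.11, 0.699, 0.11, 0.698]
ft_force: [0.6, 0.6, 0.1]
width: 0.0869
time: 2.8
ee_pos: [0.5208, 0.0188, 0.2223]
eef_rot: [-0.11, 0.699, 0.11, 0.698]
ft_force: [1.3, 0.1, -0.4]
width: 0.0869
```

Run:
```python
from h import *
np.set_printoptions(precision=4,suppress=True)
s=read_state();M=R.from_quat(s['eef_rot']).as_matrix();print(s['time'],s['ee_pos'],M,s['joint_positions'])
for n in('scene','top'): cv2.imwrite(f'pics/{n}1.png',camera(n)[:,:,::-1])
a=cv2.imread('pics/scene1.png')[130:290,220:420];b=cv2.imread('pics/top1.png')[150:310,220:420]
cv2.imwrite('pics/c1.png',cv2.resize(np.hstack([a,b]),None,fx=2,fy=3))
```

```text
2.8 [0.5208 0.0188 0.2223] [[-0.0007 -0.3069  0.9517]
 [ 0.0003  0.9517  0.3069]
 [-1.      0.0005 -0.0005]] [-0.5425  0.0967  0.4506  1.7557 -0.0441  1.2998  1.8008]
```

View pics/c1.png

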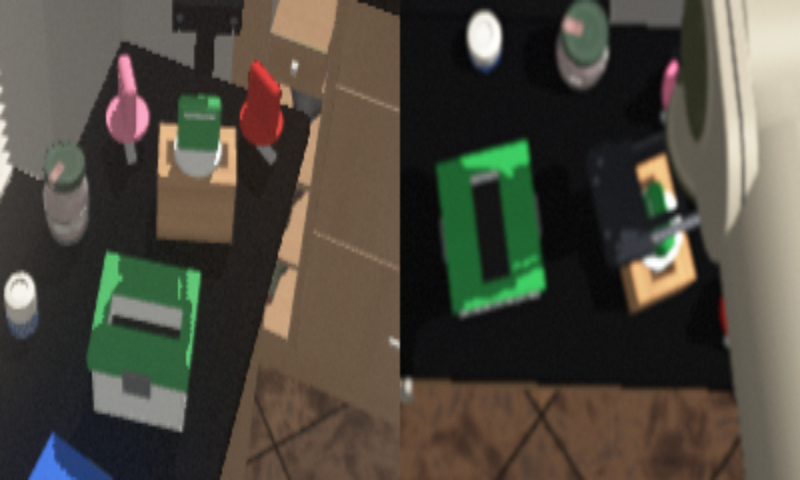

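The gripper hangs above the paddle and lines up with it, and nothing has moved. Next I descend and grip.

```bash
python3 -m inch '[[[0,-0.02,-0.15,0,0,0,0],[0,-0.02,-0.35,0,0,0,0],[0,-0.02,-0.55,0,0,0,0],[0,-0.02,-0.75,0,0,0,0],[0,-0.02,-0.9,0,0,0,0],[0,-0.02,-1,0,0,0,0],[0,-0.02,-1,0,0,0,0],[0,-0.02,-1,0,0,0,0]]]' 20
python3 -m inch '[[[0,0,-0.05,0,0,0,0],[0,0,-0.05,0,0,0,0],[0,0,-0.05,0,0,0,0.3],[0,0,-0.05,0,0,0,0.5],[0,0,-0.05,0,0,0,0.7],[0,0,-0.05,0,0,0,0.9],[0,0,-0.05,0,0,0,1],[0,0,-0.05,0,0,0,1],[0,0,-0.05,0,0,0,1],[0,0,-0.05,0,0,0,1]]]' 20
```

```text
time: 3.7
ee_pos: [0.5215, 0.0156, 0.1032]
eef_rot: [-0.11, 0.698, 0.11, 0.699]
ft_force: [0.4, 0.3, 0.6]
width: 0.087
time: 4.7
ee_pos: [0.5212, 0.0153, 0.0966]
eef_rot: [-0.109, 0.699, 0.109, 0.699]
ft_force: [-0.2, 0.8, 0.8]
width: 0.0307
```

```bash
python3 -m inch '[[[0,0,0,0,0,0,1],[0,0,0,0,0,0,1],[0,0,0,0,0,0,1],[0,0,0,0,0,0,1],[0,0,0,0,0,0,1],[0,0,0,0,0,0,1]]]' 30
```

```text
time: 5.3
ee_pos: [0.5212, 0.0154, 0.0966]
eef_rot: [-0.109, 0.699, 0.109, 0.699]
ft_force: [-0.6, 1.4, -0.2]
width: 0.0179
```

Gripped: the opening is 17.9 mm against an 18 mm paddle. Now I lift.

```bash
python3 -m inch '[[[0,0,0.1,0,0,0,1],[0,0,0.25,0,0,0,1],[0,0,0.4,0,0,0,1],[0,0,0.55,0,0,0,1],[0,0,0.65,0,0,0,1],[0,0,0.7,0,0,0,1],[0,0,0.7,0,0,0,1]]]' 40
python3 - <<'E'
from h import *
np.set_printoptions(precision=4,suppress=True)
s=read_state();M=R.from_quat(s['eef_rot']).as_matrix();print(s['time'],s['ee_pos'],M[:,1],s['width'],s['ft_force'])
for n in('scene','top'): cv2.imwrite(f'pics/{n}2.png',camera(n)[:,:,::-1])
a=cv2.imread('pics/scene2.png')[110:270,220:420];b=cv2.imread('pics/top2.png')[150:310,220:420]
cv2.imwrite('pics/c2.png',cv2.resize(np.hstack([a,b]),None,fx=2,fy=3))
E
```

```text
time: 6.0
ee_pos: [0.5215, 0.0153, 0.1813]
eef_rot: [-0.109, 0.698, 0.109, 0.699]
ft_force: [0.3, 0.1, -1.1]
width: 0.018
6.0 [0.5215 0.0153 0.1813] [-0.3057  0.9521  0.    ] 0.01803994873446752 [ 0.2648  0.1346 -1.0663]
```

View pics/c2.png

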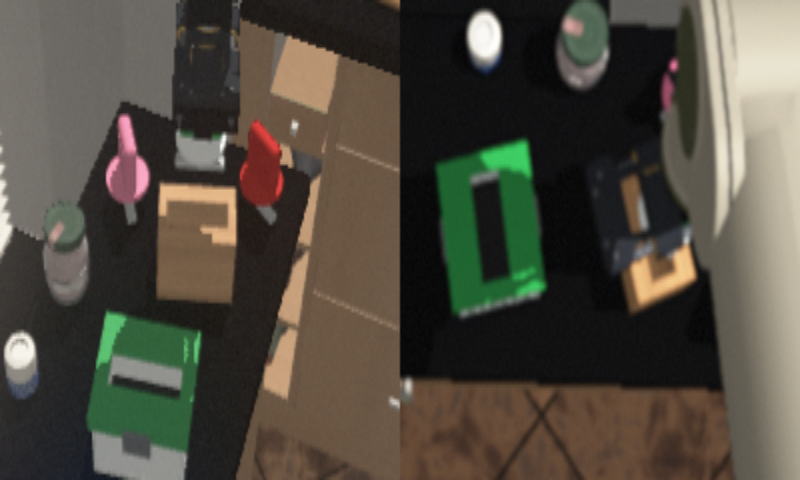

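The handle hangs upright in the jaws (scene crop (200,145)), clear of the empty block pocket. Moving over to the green slot.

```bash
python3 -m inch '[[[0,0.1,0,0,0,0,1],[0,0.25,0,0,0,-0.004,1],[0,0.4,0,0,0,-0.008,1],[0,0.55,0,0,0,-0.012,1],[0,0.7,0,0,0,-0.016,1],[0,0.85,0,0,0,-0.0167,1],[0,1,0,0,0,-0.0167,1]]]'
python3 -m inch '[[[0,0.1,0,0,0,0,1],[0,0.25,0,0,0,0,1],[0,0.4,0,0,0,0,1],[0,0.52,0,0,0,0,1],[0,0.6,0,0,0,0,1],[-0.01,0.64,0,0,0,0,1],[-0.01,0.64,0,0,0,0,1],[-0.01,0.64,0,0,0,0,1],[-0.01,0.64,0,0,0,0,1]]]'
python3 - <<'E'
from h import *
np.set_printoptions(precision=4,suppress=True)
s=read_state();M=R.from_quat(s['eef_rot']).as_matrix();print(s['time'],s['ee_pos'],M[:,1],s['width'],s['ft_force'])
for n in('scene','top'): cv2.imwrite(f'pics/{n}3.png',camera(n)[:,:,::-1])
a=cv2.imread('pics/scene3.png')[130:280,230:370];b=cv2.imread('pics/top3.png')[150:300,190:330]
cv2.imwrite('pics/c3.png',cv2.resize(np.hstack([a,b]),None,fx=2.8,fy=4,interpolation=cv2.INTER_CUBIC))
E
```

```text
time: 6.8
ee_pos: [0.5205, 0.1371, 0.1798]
eef_rot: [-0.073, 0.704, 0.073, 0.703]
ft_force: [-0.1, -0.8, -1.5]
width: 0.0177
time: 7.7
ee_pos: [0.5202, 0.2113, 0.1807]
eef_rot: [-0.072, 0.703, 0.072, 0.703]
ft_force: [0.9, 0.7, -1.5]
width: 0.0178
7.7 [0.5202 0.2113 0.1807] [-0.2031  0.9792 -0.0001] 0.017777623169328377 [ 0.8635  0.673  -1.451 ]
```

View pics/c3.png

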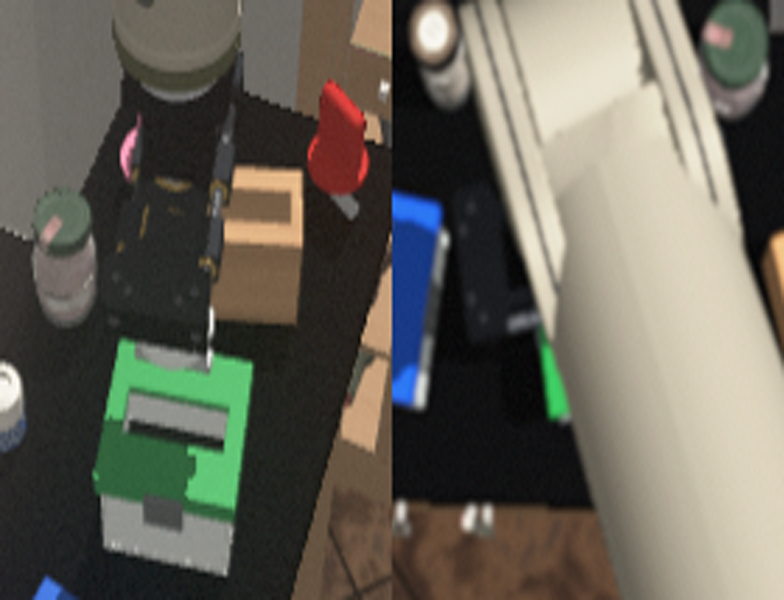

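The handle hangs over the lid, with the foot presumably above the slot; the top view is blocked by the arm. I lower it in stages, watching the force.

```bash
python3 -m inch '[[[0,0,-0.06,0,0,0,1],[0,0,-0.15,0,0,0,1],[0,0,-0.25,0,0,0,1],[0,0,-0.35,0,0,0,1],[0,0,-0.43,0,0,0,1],[0,0,-0.48,0,0,0,1],[0,0,-0.52,0,0,0,1],[0,0,-0.52,0,0,0,1]]]'
python3 - <<'E'
from h import *
cv2.imwrite('pics/c4.png',cv2.resize(camera('scene')[180:290,240:350,::-1],None,fx=5,fy=5,interpolation=cv2.INTER_CUBIC))
E
```

```text
time: 8.6
ee_pos: [0.5198, 0.212, 0.1176]
eef_rot: [-0.073, 0.704, 0.073, 0.703]
ft_force: [0.2, 0.1, -2.8]
width: 0.0182
```

View pics/c4.png

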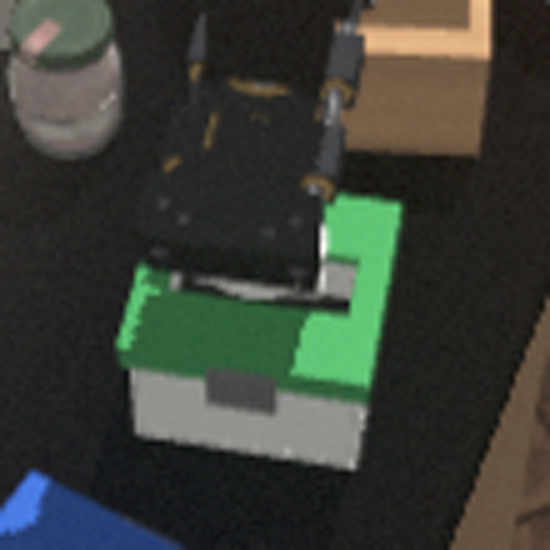

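The foot has entered the slot (crop (260,290)) without contact force. I go on down to about 5 mm of flange clearance.

```bash
python3 -m inch '[[[0,0,-0.04,0,0,0,1],[0,0,-0.08,0,0,0,1],[0,0,-0.12,0,0,0,1],[0,0,-0.13,0,0,0,1],[0,0,-0.13,0,0,0,1],[0,0,-0.13,0,0,0,1],[0,0,-0.13,0,0,0,1]]]'
```

```text
time: 9.35
ee_pos: [0.5201, 0.2122, 0.1028]
eef_rot: [-0.073, 0.703, 0.073, 0.703]
ft_force: [-0.9, -0.0, -0.9]
width: 0.0179
```

```bash
python3 -m inch '[[[0,0,0,0,0,-0.01,1],[0,0,0,0,0,-0.025,1],[0,0,0,0,0,-0.04,1],[0,0,0,0,0,-0.055,1],[0,0,0,0,0,-0.07,1],[0,0,0,0,0,-0.085,1],[0,0,0,0,0,-0.1,1],[0,0,0,0,0,-0.115,1],[0,0,0,0,0,-0.125,1]]]'
python3 -m inch '[[[0,0,0,0,0,-0.015,1],[0,0,0,0,0,-0.03,1],[0,0,0,0,0,-0.045,1],[0,0,0,0,0,-0.06,1],[0,0,0,0,0,-0.075,1],[0,0,0,0,0,-0.09,1],[0,0,0,0,0,-0.105,1],[0,0,0,0,0,-0.12,1],[0,0,0,0,0,-0.125,1],[0,0,0,0,0,-0.125,1]]]'
```

```text
time: 10.25
ee_pos: [0.5201, 0.2122, 0.1028]
eef_rot: [0.203, 0.677, -0.203, 0.677]
ft_force: [-0.1, -0.2, -1.4]
width: 0.0178
time: 11.25
ee_pos: [0.52, 0.2122, 0.1027]
eef_rot: [0.446, 0.549, -0.446, 0.549]
ft_force: [-0.1, 0.6, -1.4]
width: 0.0179
```

It turned freely. Now I lower the flange onto the lid.

```bash
python3 -m inch '[[[0,0,-0.01,0,0,0,1],[0,0,-0.02,0,0,0,1],[0,0,-0.03,0,0,0,1],[0,0,-0.04,0,0,0,1],[0,0,-0.04,0,0,0,1],[0,0,-0.04,0,0,0,1]]]'
python3 -m inch '[[[0,0,-0.005,0,0,0,1],[0,0,-0.01,0,0,0,1],[0,0,-0.01,0,0,0,1],[0,0,-0.01,0,0,0,1]]]'
python3 - <<'E'
from h import *
s=read_state();M=R.from_quat(s['eef_rot']).as_matrix();print(M[:,1],s['ee_pos'],s['ft_force'],s['joint_positions'])
cv2.imwrite('pics/c5.png',cv2.resize(camera('scene')[180:290,240:350,::-1],None,fx=5,fy=5,interpolation=cv2.INTER_CUBIC))
E
```

```text
time: 11.85
ee_pos: [0.52, 0.2121, 0.0977]
eef_rot: [0.446, 0.549, -0.446, 0.549]
ft_force: [0.6, 1.0, -1.8]
width: 0.018
time: 12.25
ee_pos: [0.52, 0.2122, 0.0966]
eef_rot: [0.446, 0.549, -0.446, 0.549]
ft_force: [-0.6, -0.1, -1.6]
width: 0.0178
[9.78903668e-01 2.04322245e-01 1.72010705e-04] [0.52000485 0.21215587 0.09660453] [-0.60903652 -0.07594624 -1.57659493] [-0.93887085  0.32770367  0.55782946  1.80648002 -0.19631836  1.06241706
 -0.10305067]
```

View pics/c5.png

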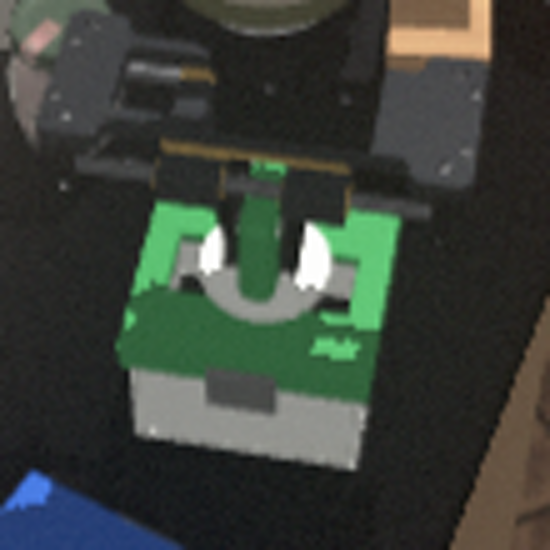

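The paddle is now across the slot and the flange is over the slot centre (crop (265,270)). I feel for contact in 0.6 mm steps.

```bash
python3 -m inch '[[[0,0,-0.005,0,0,0,1],[0,0,-0.005,0,0,0,1],[0,0,-0.005,0,0,0,1]]]'
python3 -m inch '[[[0,0,-0.005,0,0,0,1],[0,0,-0.005,0,0,0,1],[0,0,-0.005,0,0,0,1]]]'
```

```text
time: 12.6
ee_pos: [0.52, 0.2122, 0.0966]
eef_rot: [0.446, 0.549, -0.446, 0.549]
ft_force: [-3.1, -1.1, 6.8]
width: 0.0176
time: 12.9
ee_pos: [0.52, 0.2122, 0.0965]
eef_rot: [0.446, 0.549, -0.446, 0.549]
ft_force: [-6.1, -1.8, 12.7]
width: 0.018
```

The flange is seated: contact at 0.0966, the same height as in the block. I relax, release and retreat straight up.

```bash
python3 -m inch '[[[0,0,0.01,0,0,0,1],[0,0,0.01,0,0,0,1],[0,0,0.01,0,0,0,0.7],[0,0,0.01,0,0,0,0.6],[0,0,0.01,0,0,0,0.4],[0,0,0.01,0,0,0,0.2],[0,0,0.01,0,0,0,0],[0,0,0.01,0,0,0,0],[0,0,0.01,0,0,0,0],[0,0,0.01,0,0,0,0]]]'
python3 -m inch '[[[0,0,0.03,0,0,0,0],[0,0,0.1,0,0,0,0],[0,0,0.25,0,0,0,0],[0,0,0.45,0,0,0,0],[0,0,0.65,0,0,0,0],[0,0,0.85,0,0,0,0],[0,0,1,0,0,0,0]]]'
python3 -m inch '[[[0.1,-0.2,0.15,0,0,0,0],[0.1,-0.4,0.3,0,0,0,0],[0.1,-0.6,0.4,0,0,0,0],[0.1,-0.8,0.4,0,0,0,0],[0.1,-1,0.4,0,0,0,0],[0.1,-1,0.4,0,0,0,0],[0.1,-1,0.4,0,0,0,0]]]'
python3 - <<'E'
from h import *
a=camera('scene')[:,:,::-1];b=camera('top')[:,:,::-1];cv2.imwrite('pics/scene6.png',a);cv2.imwrite('pics/top6.png',b)
cv2.imwrite('pics/c6.png',cv2.resize(np.hstack([a[180:280,240:340],b[170:270,210:310]]),None,fx=4,fy=4,interpolation=cv2.INTER_CUBIC))
E
```

```text
time: 13.9
ee_pos: [0.52, 0.2121, 0.0966]
eef_rot: [0.446, 0.549, -0.446, 0.549]
ft_force: [-0.2, -0.3, -0.7]
width: 0.0737
time: 14.6
ee_pos: [0.5204, 0.2122, 0.219]
eef_rot: [0.447, 0.548, -0.445, 0.549]
ft_force: [1.0, 0.5, -0.4]
width: 0.0874
time: 15.3
ee_pos: [0.5321, 0.092, 0.2652]
eef_rot: [0.447, 0.548, -0.446, 0.548]
ft_force: [0.1, -0.4, -0.5]
width: 0.0871
```

View pics/c6.png

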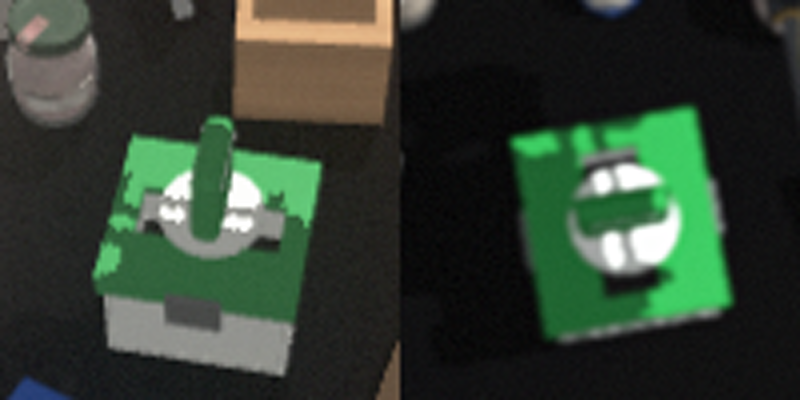

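The handle stands upright with its flange flat and centred on the slot (top crop (625,218)). The paddle lies across the slot and the gripper is clear. One numeric check, then I hand in.

Run:
```python
from h import *
f=lambda x,y,b:(np.array([x,y])+.5)/4-.5+b
print('flange',plane('top',[f(225,218,[210,170])],.088))
e=plane('top',[f(177,215,[210,170]),f(265,200,[210,170])],.144);d=e[0]-e[1];print('paddle deg',np.degrees(np.arctan2(d[1],d[0])))
print('paddle top tri',tri([f(217,123,[240,180])],[f(265,200,[210,170])]))
print(close_job(),read_state()['time'])
```

```text
flange [[0.51903378 0.20883728 0.088     ]]
paddle deg 101.12887585556541
paddle top tri [[0.52510288 0.18594309 0.13665986 0.00613396]]
the job is handed in; nothing more can be done
the job is handed in; nothing more can be done
```

I took the green handle out of the wooden block and passed its foot through the green lid's slot. I then gave it a −90° turn, seated the flange on the lid and released it. The job went in at about 15.5 s, with the gripper raised clear. No verdict is reported.

**Passed:**
- **Seating:** the flange met the lid at TCP z 0.0966, the same height as in the block. That puts the grip centre about 36 mm above the lid.
- **Position:** the flange centre measures (0.519, 0.209) and the slot centre about (0.520, 0.2125), so they are roughly 4 mm apart.
- **Angle:** the paddle is at about 101° and the slot at about 12°, so it is turned about 89°.
- **Forces:** the highest wrist force I read was about 14 N, during seating.

**Disagreed:** triangulating one end of the paddle's top put it at z 0.137, where 0.144 was expected. The two rays missed each other by 6 mm, so I probably matched different points in the two views. I did not act on it, because both views show the handle upright with its flange flat.

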